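Clear the dry-box lid, try the latch and hold the lid open

ROBOT

A 7-joint arm with a two-finger parallel gripper is mounted at the origin on the work surface. World frame = base frame: x ahead of the robot, y to its left, z up, the work surface at z = 0. Lengths are in m, angles in rad, forces in N, time in s.
With the tool pointing down it reaches from about 0.425 to 0.875 m from the base axis. Payload 4.7 kg.
Tool frame: the origin (TCP) lies at the very end of the fingers, on their centre line; the grasp point (between the pads) lies 19 mm behind it; z points along the fingers, y is the direction in which the jaws open and shut (so a half turn about z gives the same grasp; the last joint's range is limited). The gripper opens to 87 mm and grips with 3 to 60 N. Pads are 19 mm wide; open, the fingers measure 117 mm over their backs; the gripper's body (75 mm by 190 mm) begins 51 mm behind the grasp point.
Start: joints at [-1.238, 0.321, -0.07, 1.45, 0.023, 1.371, -0.057], TCP at [0.204, 0.617, 0.223] pointing down, gripper open.
Joint ranges: [-2.86, 2.86], [-0.3, 2.09], [-1.38, 1.24], [0.06, 2.45], [-1.56, 4.7], [0.09, 2.05], [-2.69, 2.69]. Speed limits (rad/s): [2.57, 2.57, 3.14, 3.14, 3.14, 3.14, 3.14].

INTERFACE

Orientations are given as a unit quaternion [w, x, y, z].
In Python, from rig import r gives the robot as it stands. The module is installed in compiled form; this text tells all that it offers.
- The arm moves only by the shell command python3 -m crank 'ROWS' [OPENING]. ROWS is JSON, one flat list of numbers, 4 for each row, row after row: the shift along the tool's x, y, z in cm, then the turn about the tool's z in rad. A call has exactly 8 rows; each row shifts and turns the commanded pose from where the row before left it, along the tool's axes as they then stand; what a row does not reach is not made up. A row lasts 1/8 s, in which the tool goes at most 62.5 mm and 10.7 degrees, less where a joint would pass 70% of its speed; a pose out of reach is approached as far as the arm can. A call with a gripper value outside its range is refused whole. OPENING is the opening in per cent of the stroke, from 0 (shut) to 100 (fully open), set as the call begins (- or left out, the last holds). The fingers move at their own pace and stop on an object; the grip force is fixed at half the most. Time passes only in rows, so rows that do not move let the fingers close, or fill a call up. It gives the time, the measured TCP pose, the force and the opening at its end, in the units of the state.
- r.observe(): the state, without advancing time (a new reading comes with each control period).
- r.capture(name): name is "scene" or "top" or "wrist"; returns a dict with "pixels" (400x640x3 uint8, blue, green, red), "intrinsics" (3x3 intrinsics, pixels), "R" (3x3) and "t" (3): a world point X has camera coordinates R X + t. Camera axes: x right, y down, z forward; pixel columns grow to the right and rows downward; lengths in m; the calibration is good to about 2 mm. The wrist camera is an equidistant fisheye: a pixel r from the principal point sees the ray r / f radians off the axis. A picture is of the moment at which its call begins. There is no depth.
- r.close_job(): hands the job in, once; it reports no verdict.
The state is a dict: "time": time; "joint_pos": joint angles; "joint_vel": joint speeds; "joint_torque": joint torques, N m; "tcp_pos": TCP position; "eef_rot": TCP orientation; "contact_force": force on the tool from outside, world axes, zero at the start; "wrist_torque": the same for the moment, N m; "grip_width": finger opening in m.
Only numpy, scipy, OpenCV 4.12 (cv2) and the standard library are available. Lean on these libraries where they do the work, as an engineer would, in place of code of your own. Each camera call takes 0.05 s, during which the arm holds its last target.

TASK

Someone has left the coated glass plate on the sight glass of the dry box: take it by its edges only, never touching its coated faces, and set it down (do not drop it) in the white plate stand between the corner stops. Then try the lid by its handle before you turn the latch knob; if it is caught, do not force it but turn the knob anticlockwise until it is free. Lift the lid by the handle to at least 45 degrees and finish still holding it there by the handle, as it falls shut if let go; leave the loose things around where they are.

Things in the scene. Friction and masses are not known exactly. Their poses are not given: they have to be found in the camera images.
- dry_box: Dry box screwed to the bench: grey housing 220 mm deep (its x), 240 mm wide (its y), 95 mm high. Origin: centre of the underside; its -x side faces the robot, turned up to 0.2 rad. Its aluminium lid, 220 x 240 x 6 mm, upper face 104 mm up when shut, is hinged along the far top edge. A round steel sight-glass flange, 34 mm across, 16 mm high, stands on the lid 25 mm in +x of the origin.
- hinge (a point): Middle of the lid's hinge line, which runs along the box's y: 105 mm in +x of the box's origin, 98 mm up.
- lid (a joint): Lid angle, rad: 0 shut, grows as the front lifts, stop at 1.3. It weighs 0.65 to 0.95 kg in all (3 to 5 N up at the handle lifts it), swings freely, falls shut if let go. Out of sight under the lid the knob's cam may lie beneath a ledge of the box: the lid is then caught, rises only 3 mm at the front (0.018 rad) and stops dead (a tug of 8 to 15 N tells). If the cam is clear the lid simply lifts.
- bar (a point): Middle of the bar of the lid's steel bow handle (left of the knob seen from the robot): a round bar 10 mm thick along the box's y, 100 mm between its two posts, its axis 36 mm above the lid's upper face. When shut it is 85 mm in -x, 35 mm in +y and 140 mm up from the box's origin; it moves on an arc of about 195 mm about the hinge line. The point's axes are the lid's.
- knob: Latch knob: round, black, knurled, 32 mm across, from 4 to 26 mm above the lid's face, right of the handle. Origin: on its axis at the lid's face, 68 mm in -x, 70 mm in -y of the box's origin. Turns stiffly (0.05 N m) 1.4 rad between stops, stays where left. Fully anticlockwise from above the lid is free, fully clockwise caught; starts anywhere between; no mark shows where the cam lets go.
- knob_rim (a point): A point on the knob's rim, 16 mm from its axis and 15 mm above the lid's face; it goes round with the knob and shows how far it has been turned.
- plate: Glass plate 75 mm (its x) by 50 mm (its y), 6 mm thick, 55 g, dark metal coating on top and underside but for a bare border 3 mm wide. Origin: centre of the underside. It starts lying on the sight-glass flange, underside 120 mm above the bench, overhanging it all round; its long side runs along the box's x to within 0.4 rad. Grip it across the 50 mm width, by the long edges.
- stand: White plate stand fixed on the bench, left or right of the dry box: base 104 mm (x) by 78 mm (y), 6 mm thick; two cross bars 26 mm either side of its middle carry the plate 18 mm above the bench; four corner stops rise to 23 mm, 3 mm clear of the plate's edges, the middle 60 mm of the long edges open. Origin: centre of the underside; the plate's long side lies along its x, either way round.
- solvent: Amber jar with black cap, 56 mm across, 110 mm high, loose, beyond the dry box; leave it. Origin: centre of the underside.
- beaker: Clear beaker, 52 mm across, 60 mm high, loose, beyond the dry box to the right; leave it. Origin: centre of the underside.
- seal_ring: Aluminium ring, 54 mm across, 10 mm high, loose, in front of the dry box; leave it. Origin: centre of the underside.
- spare_puck: Brass sample puck, 23 mm across, 19 mm high, loose, in front of the dry box; leave it. Origin: centre of the underside.
- driver: Screwdriver, 150 mm long, lying loose to the left beyond the dry box; leave it.
- probe_tip: Steel rod with brass ends, 150 mm long, 22 mm thick, lying loose beyond the dry box; leave it. Origin: near its middle, underside.
Things that resemble listed ones, but are neither listed nor needed, are in the scene too. What is meant by the plate is not green, and is the smaller of those in its own colour. What is shaped like the stand but purple or turquoise is not meant.

How it is judged:
By the outcome, as a careful person would: the job done as asked, in the order asked, and still so for the second after the job is handed in, while the arm keeps its last pose, push and grip.
It also fails if it takes over 72 s, if anything falls off the work surface, if the arm or the gripper's body presses on something with over 40 N, if the wrist force passes 120 N, or if a joint passes its speed limit or range.

## Working session

There is one attempt and no reset: what is moved stays moved. The work goes in short steps, Python scripts to look and compute and a shell command to move; the robot and the scene stay as the last step left them, time stands still between calls to the robot, and variables do not carry over. Pictures are saved under pics/ and viewed, and the job is handed in when it is done.

```bash
mkdir -p pics; ls
cat > h.py <<'E'
import numpy as np, cv2
from rig import r
def cap(n,out):
    c=r.capture(n); cv2.imwrite('pics/'+out+'.png',c['pixels']); np.savez('pics/'+out+'.npz',K=c['intrinsics'],R=c['R'],t=c['t']); return c
def cam(out):
    d=np.load('pics/'+out+'.npz'); return d['K'],d['R'],d['t']
def ray(out,uv,fish=False):
    K,R,t=cam(out); x=(uv[0]-K[0,2])/K[0,0]; y=(uv[1]-K[1,2])/K[1,1]
    if fish:
        th=np.hypot(x,y); s=np.sin(th)/th if th>1e-9 else 1; d=np.array([x*s,y*s,np.cos(th)])
    else: d=np.array([x,y,1.])
    d=R.T@d; return -R.T@t, d/np.linalg.norm(d)
def atz(out,uv,z,fish=False):
    o,d=ray(out,uv,fish); return o+d*(z-o[2])/d[2]
def tri(obs):
    A=np.zeros((3,3));b=np.zeros(3)
    for o in obs:
        p,d=ray(*o); P=np.eye(3)-np.outer(d,d); A+=P;b+=P@p
    X=np.linalg.solve(A,b)
    res=[np.linalg.norm((np.eye(3)-np.outer(ray(*o)[1],ray(*o)[1]))@(X-ray(*o)[0])) for o in obs]
    return X,res
def proj(out,X,fish=False):
    K,R,t=cam(out); c=R@np.asarray(X)+t
    if fish:
        rr=np.hypot(c[0],c[1]); th=np.arctan2(rr,c[2]); x,y=c[0]/rr*th,c[1]/rr*th
    else: x,y=c[0]/c[2],c[1]/c[2]
    return K[0,0]*x+K[0,2],K[1,1]*y+K[1,2]
E
python3 - <<'E'
from h import *
print(r.observe())
for n in ['scene','top','wrist']:
    c=cap(n,n+'0'); print(n,c['intrinsics'].round(1).tolist(),(-c['R'].T@c['t']).round(3))
E
```

```text
pics
{'time': 0.0, 'joint_pos': array([-1.23790402,  0.32182793, -0.07008249,  1.45168532,  0.02258677,
        1.37081251, -0.05688072]), 'joint_vel': array([-0.00064788,  0.0015643 ,  0.00184831,  0.00057567,  0.00045057,
       -0.00166647,  0.00026954]), 'joint_torque': array([-5.91866155e-04, -4.91303337e+01, -4.03946433e-01, -3.12530279e+01,
       -6.37592515e-02,  4.38487914e-02,  1.87615096e-04]), 'tcp_pos': array([0.20359049, 0.61669739, 0.22145312]), 'eef_rot': array([-1.11037188e-04,  1.58699602e-01,  9.87326435e-01, -9.66770721e-04]), 'contact_force': array([-0.19493985, -1.15709331, -1.16295943]), 'wrist_torque': array([-0.00183268,  0.00838542, -0.01624325]), 'grip_width': 0.08718023923840988}
scene [[508.7, 0.0, 319.6], [0.0, 508.7, 193.5], [0.0, 0.0, 1.0]] [ 1.139 -0.314  1.294]
top [[400.1, 0.0, 321.8], [0.0, 400.1, 205.1], [0.0, 0.0, 1.0]] [0.472 0.092 1.336]
wrist [[309.7, 0.0, 319.5], [0.0, 309.7, 197.0], [0.0, 0.0, 1.0]] [0.141 0.638 0.383]
```

View pics/scene0.png

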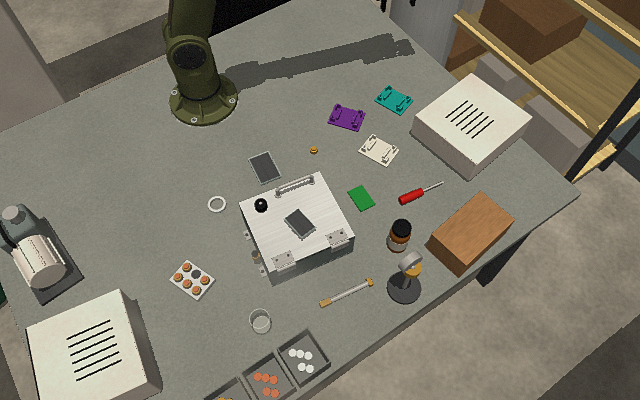

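View pics/top0.png

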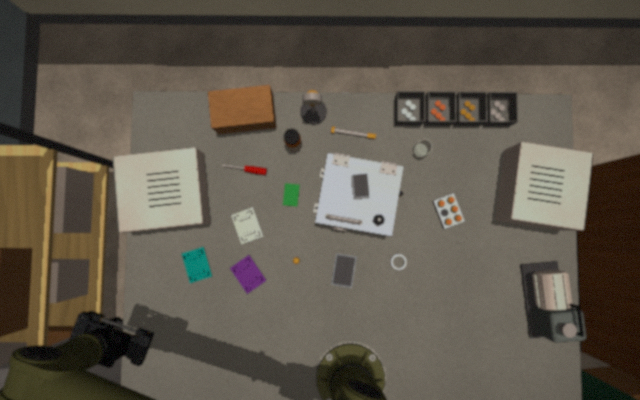

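View pics/wrist0.png

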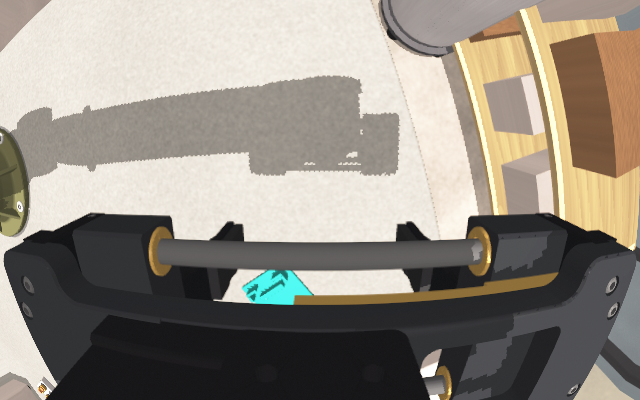

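The scene view shows the plate on the box at about (300,223), the knob at (261,205), the handle at (295,185) and the white stand at (379,150). In the top view the plate is at (360,186), the stand at (247,225) and the knob at (379,220). Zooming in next.

Run:
```python
import cv2,numpy as np
s=cv2.imread('pics/scene0.png');t=cv2.imread('pics/top0.png')
cv2.imwrite('pics/s_box.png',cv2.resize(s[165:285,230:370],None,fx=5,fy=5,interpolation=cv2.INTER_CUBIC))
cv2.imwrite('pics/t_box.png',cv2.resize(t[145:245,305:415],None,fx=6,fy=6,interpolation=cv2.INTER_CUBIC))
a=cv2.resize(s[125:175,350:410],None,fx=6,fy=6,interpolation=cv2.INTER_CUBIC);b=cv2.resize(t[200:250,220:280],None,fx=6,fy=6,interpolation=cv2.INTER_CUBIC)
cv2.imwrite('pics/stand.png',np.hstack([a,b]))
```

```text
(no output)
```

View pics/s_box.png

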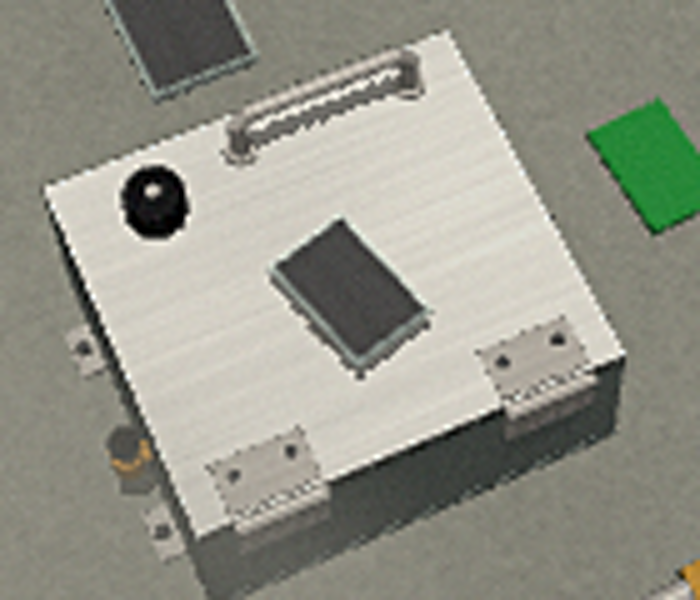

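View pics/t_box.png

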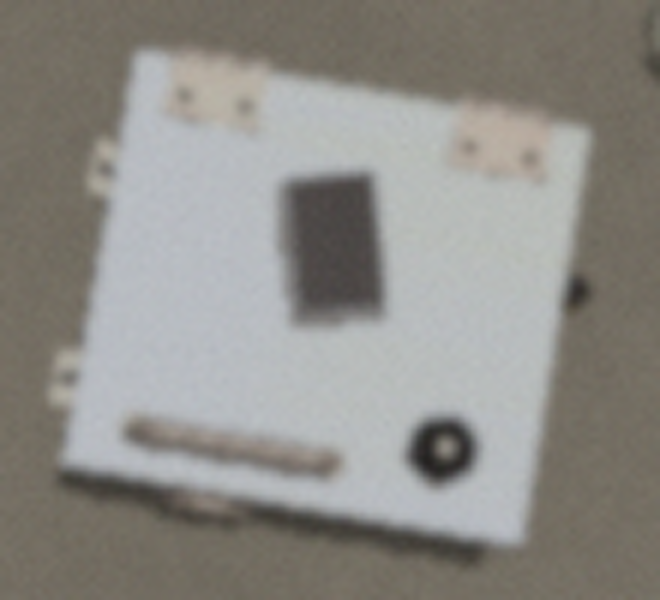

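View pics/stand.png

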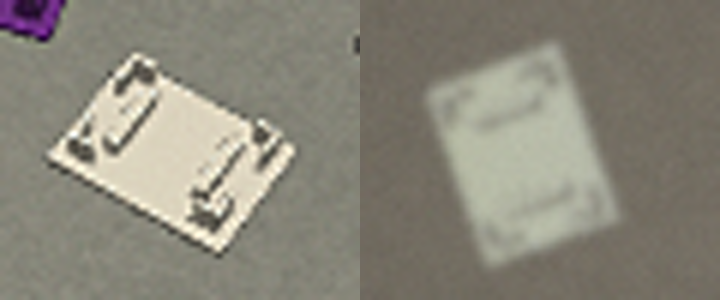

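```bash
cat > m.py <<'E'
from h import *
def S(x,y,f=5,o=(230,165)): return ((x+.5)/f-.5+o[0],(y+.5)/f-.5+o[1])
def pr(name,obs,z):
    X,res=tri(obs); print(name,'tri',X.round(4),'res',np.round(res,4),' atz',[atz(*o[:2],z)[:2].round(4).tolist() for o in obs])
    return X
s=lambda x,y:('scene0',S(x,y)); t=lambda x,y:('top0',S(x,y,6,(305,145)))
print('LID');L=[pr(n,[s(*a),t(*b)],.104) for n,a,b in [('FR',(45,185),(523,545)),('FL',(448,30),(62,465)),('BL',(625,352),(135,47)),('BR',(200,537),(592,127))]]
print('PLATE');P=[pr(n,[s(*a),t(*b)],.126) for n,a,b in [('nR',(270,268),(383,318)),('nL',(342,218),(293,325)),('fL',(430,313),(285,182)),('fR',(360,368),(372,172))]]
print('KNOB top'); pr('k',[s(155,193),t(443,447)],.13)
print('BAR'); pr('bL',[s(410,58),t(130,430)],.14); pr('bR',[s(238,122),t(335,460)],.14)
ss=lambda x,y:('scene0',S(x,y,6,(350,125))); st=lambda x,y:('top0',S(x,y,6,(220,200)))
print('STAND');D=[pr(n,[ss(*a),st(*b)],.006) for n,a,b in [('a',(50,155),(130,268)),('b',(138,53),(67,92)),('c',(295,150),(198,40)),('d',(220,252),(260,218))]]
for Q in (L,P): 
  Q=np.array(Q);c=Q.mean(0);print('c',c.round(4), 'yaw',np.arctan2(*(Q[2]+Q[3]-Q[0]-Q[1])[[1,0]]), 'len',np.linalg.norm(Q[2]-Q[1]),np.linalg.norm(Q[3]-Q[0]),np.linalg.norm(Q[1]-Q[0]),np.linalg.norm(Q[2]-Q[3]))
E
python3 m.py
```

```text
LID
FR tri [ 0.4637 -0.1176  0.1044] res [0.0003 0.0003]  atz [[0.4637, -0.1173], [0.4635, -0.118]]
FL tri [0.5021 0.1185 0.099 ] res [0.0001 0.0001]  atz [[0.5048, 0.1168], [0.5019, 0.1184]]
BL tri [0.7192 0.0822 0.1011] res [0.001 0.001]  atz [[0.7198, 0.0803], [0.7192, 0.083]]
BR tri [ 0.6804 -0.1541  0.101 ] res [0.0005 0.0005]  atz [[0.6819, -0.154], [0.6797, -0.1539]]
PLATE
nR tri [ 0.5784 -0.0458  0.1114] res [0.0006 0.0006]  atz [[0.5849, -0.0496], [0.5774, -0.0436]]
nL tri [0.5746 0.0009 0.1118] res [0.0001 0.0001]  atz [[0.5814, -0.0028], [0.5734, 0.0019]]
fL tri [0.6482 0.0063 0.1149] res [0.0008 0.0008]  atz [[0.6532, 0.0039], [0.6462, 0.0064]]
fR tri [ 0.6536 -0.0394  0.113 ] res [0.0003 0.0003]  atz [[0.6588, -0.0427], [0.6518, -0.0378]]
KNOB top
k tri [ 0.5123 -0.0748  0.1238] res [0.0005 0.0005]  atz [[0.5153, -0.0765], [0.5124, -0.0735]]
BAR
bL tri [0.5191 0.0831 0.124 ] res [0.0008 0.0008]  atz [[0.5271, 0.0769], [0.5189, 0.0839]]
bR tri [ 0.5053 -0.0188  0.1338] res [0.0002 0.0002]  atz [[0.5087, -0.0202], [0.505, -0.0183]]
STAND
a tri [ 0.414   0.3633 -0.097 ] res [0.0237 0.0237]  atz [[0.4592, 0.2924], [0.4283, 0.3637]]
b tri [0.5053 0.3436 0.1178] res [0.0341 0.0341]  atz [[0.4331, 0.3693], [0.5252, 0.401]]
c tri [0.561  0.33   0.0957] res [0.0203 0.0203]  atz [[0.5281, 0.398], [0.5549, 0.3289]]
d tri [ 0.4824  0.3436 -0.1005] res [0.0441 0.0441]  atz [[0.5556, 0.3274], [0.4566, 0.2924]]
c [ 0.5914 -0.0177  0.1014] yaw -0.16626119395683467 len 0.22016941352314795 0.2197873855302863 0.23932079625417138 0.2393955728644388
c [ 0.6137 -0.0195  0.1128] yaw 0.07869070906572635 len 0.07387069872788884 0.07550216757983184 0.04682717953249571 0.046023121650147665
```

```bash
python3 -m crank '[-4.8,-3.9,-0.6,0, -4.8,-3.9,-0.6,0, -4.8,-3.9,-0.6,0, -4.8,-3.9,-0.6,0, -4.8,-3.9,-0.6,0, -4.8,-3.9,-0.6,0, 0,0,0,0, 0,0,0,0]' 100
python3 - <<'E'
from h import *
cap('wrist','w1'); print(r.observe()['tcp_pos'],cam('w1')[1][2])
E
```

```text
time: 1.15
tcp_pos: [0.4034, 0.3053, 0.2584]
eef_rot: [-0.0, 0.159, 0.987, 0.0]
contact_force: [0.1, 0.8, -0.9]
grip_width: 0.087
[0.40288629 0.30597204 0.25827537] [ 0.22773152 -0.0756692  -0.97077934]
```

View pics/w1.png

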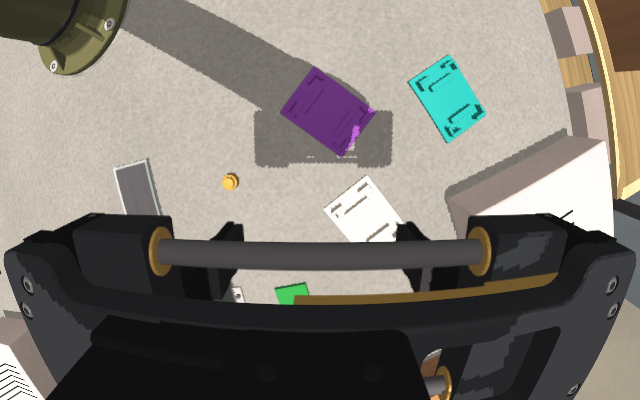

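The wrist camera looks back toward the robot. The stand is at (370,210), partly hidden by the gripper bar, so I'll move the tool past it.

```bash
python3 -m crank '[-4,0.8,0,-0.1, -4,0.8,0,-0.1, -3,0.5,0,-0.1, -1,0.2,0,-0.1, 0,0,0,0, 0,0,0,0, 0,0,0,0, 0,0,0,0]' 100
python3 - <<'E'
from h import *
cap('wrist','w2'); print(r.observe()['tcp_pos'])
E
```

```text
time: 2.2
tcp_pos: [0.5251, 0.3025, 0.2589]
eef_rot: [0.0, -0.041, 0.999, 0.0]
contact_force: [0.6, -0.4, 0.2]
grip_width: 0.0871
[0.52526392 0.30237286 0.2588792 ]
```

View pics/w2.png

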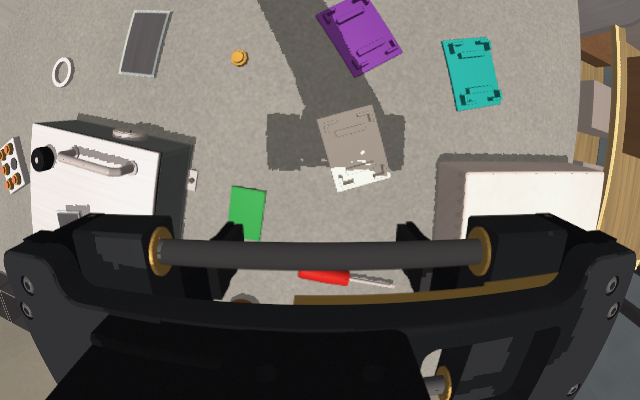

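The stand is fully visible at about (353,148), and the box with handle and knob at (95,170). Next I move past the plate to view it.

```bash
python3 -m crank '[-2.8,-5.4,0,0, -2.8,-5.4,0,0, -2.8,-5.4,0,0, -2.8,-5.4,0,0, -2.8,-5.4,0,0, -2.8,-6.0,0,0, 0,0,0,0, 0,0,0,0]' 100
python3 - <<'E'
from h import *
cap('wrist','w3'); print(r.observe()['tcp_pos'])
s=cv2.imread('pics/w2.png')
cv2.imwrite('pics/w2s.png',cv2.resize(s[95:200,300:405],None,fx=5,fy=5,interpolation=cv2.INTER_CUBIC))
E
```

```text
time: 3.25
tcp_pos: [0.7178, -0.0096, 0.2582]
eef_rot: [-0.0, -0.04, 0.999, 0.0]
contact_force: [0.1, 0.8, -0.5]
grip_width: 0.0869
[ 0.71774711 -0.00815451  0.25851516]
```

View pics/w3.png

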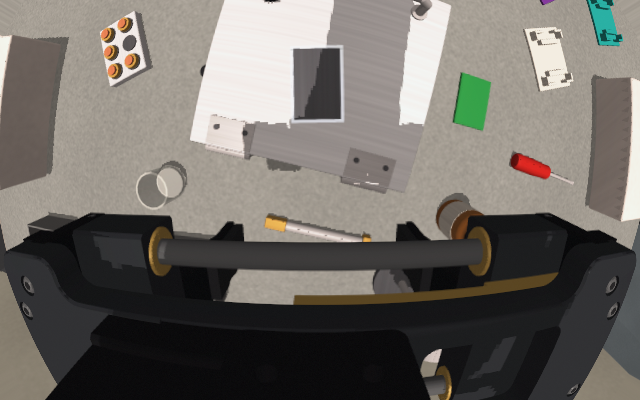

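View pics/w2s.png

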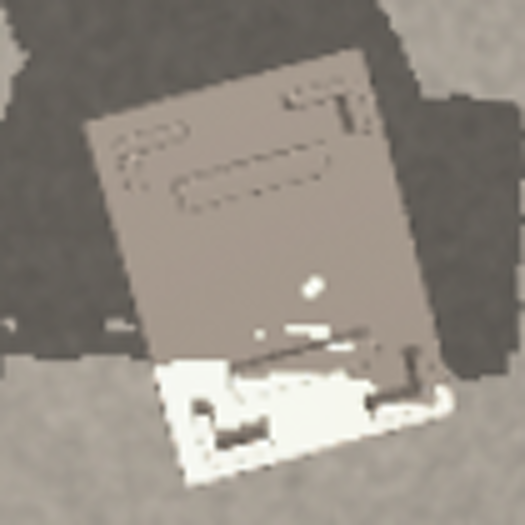

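```bash
python3 - <<'E'
from h import *
s=cv2.imread('pics/w3.png')
cv2.imwrite('pics/w3s.png',cv2.resize(s[30:140,265:370],None,fx=5,fy=5,interpolation=cv2.INTER_CUBIC))
E
cat > m2.py <<'E'
from h import *
from m import S
def sq(q,f): return [S(x,y,f,o) for x,y,o in q]
W=[S(x,y,5,(300,95)) for x,y in [(455,405),(358,48),(85,123),(188,487)]]
ss=[S(x,y,6,(350,125)) for x,y in [(50,155),(138,53),(295,150),(220,252)]]
tt=[S(x,y,6,(220,200)) for x,y in [(260,218),(130,268),(67,92),(198,40)]]
A=[]
for o,z in (('w',.006),):
  for k,w in enumerate(W): print(k,atz('w2',w,.006,True).round(4))
for n,Q,f in (('w2',W,True),('scene0',ss,False),('top0',tt,False)):
  P=np.array([atz(n,q,.006,f) for q in Q]); print(n,P[:,:2].round(4).tolist(),'c',P.mean(0).round(4))
E
python3 m2.py | grep -A100 '^0'
```

```text
0 [0.5237 0.4014 0.006 ]
1 [0.4295 0.3642 0.006 ]
2 [0.4566 0.2935 0.006 ]
3 [0.553  0.3296 0.006 ]
w2 [[0.5237, 0.4014], [0.4295, 0.3642], [0.4566, 0.2935], [0.553, 0.3296]] c [0.4907 0.3472 0.006 ]
scene0 [[0.4592, 0.2924], [0.4331, 0.3693], [0.5281, 0.398], [0.5556, 0.3274]] c [0.494  0.3468 0.006 ]
top0 [[0.4566, 0.2924], [0.4283, 0.3637], [0.5252, 0.401], [0.5549, 0.3289]] c [0.4912 0.3465 0.006 ]
```

View pics/w3s.png

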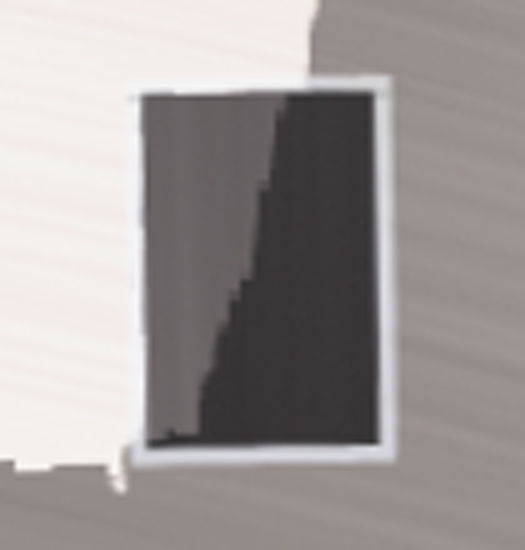

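```bash
cat > m3.py <<'E'
from m import *
print('=====')
C=[S(x,y,5,(265,30)) for x,y in [(143,93),(373,93),(380,443),(147,445)]]
for z in (.126,.120,.115):
  P=np.array([atz('w3',q,z,True) for q in C]); 
  d=lambda a,b:np.linalg.norm(P[a]-P[b]).round(4)
  print(z,P[:,:2].round(4).tolist(),'c',P.mean(0).round(4),'len',d(0,3),d(1,2),d(0,1),d(3,2),'yaw',np.arctan2(*(P[2]+P[3]-P[0]-P[1])[[1,0]]))
c=np.mean(C,0); 
for nm,o in (('st',[s(351,290),t(333,249)]),('sw',[s(351,290),('w3',c,True)]),('tw',[t(333,249),('w3',c,True)]),('all',[s(351,290),t(333,249),('w3',c,True)])):
  X,res=tri(o);print(nm,X.round(4),np.round(res,4))
bo=np.array([.5914,-.0177]);a=-.166;M=np.array([[np.cos(a),-np.sin(a)],[np.sin(a),np.cos(a)]])
for n,v in (('flange',(.025,0)),('bar',(-.085,.035)),('knob',(-.068,-.07)),('hinge',(.105,0))): print(n,(bo+M@v).round(4))
E
python3 m3.py | sed -n '/=====/,$p'
```

```text
=====
0.126 [[0.583, -0.0447], [0.5797, -0.0016], [0.6472, 0.0052], [0.651, -0.0385]] c [ 0.6152 -0.0199  0.126 ] len 0.0683 0.0679 0.0433 0.0438 yaw 0.09579732283165351
0.12 [[0.5816, -0.0454], [0.5782, -0.0013], [0.6471, 0.0056], [0.651, -0.039]] c [ 0.6145 -0.02    0.12  ] len 0.0697 0.0693 0.0442 0.0447 yaw 0.09579732283165365
0.115 [[0.5804, -0.0459], [0.5769, -0.0011], [0.647, 0.0059], [0.651, -0.0394]] c [ 0.6138 -0.0201  0.115 ] len 0.0709 0.0704 0.0449 0.0455 yaw 0.09579732283165365
st [ 0.6138 -0.0192  0.1137] [0.0001 0.0001]
sw [ 0.6148 -0.0198  0.1162] [0.0002 0.0002]
tw [ 0.614  -0.0199  0.1102] [0.0003 0.0003]
all [ 0.614  -0.0195  0.1139] [0.0004 0.0004 0.0007]
flange [ 0.6161 -0.0218]
bar [0.5134 0.0309]
knob [ 0.5128 -0.0755]
hinge [ 0.695  -0.0351]
```

```bash
python3 -m crank '[3,-0.1,0,-0.01, 3,-0.1,0,0, 3,-0.07,1,0, 1.36,0,3,0, 0,0,4,0, 0,0,3,0, 0,0,0,0, 0,0,0,0]' 100
python3 - <<'E'
from h import *
cap('wrist','w4');cap('scene','s4'); o=r.observe();print(o['tcp_pos'],o['eef_rot'])
s=cv2.imread('pics/s4.png')
cv2.imwrite('pics/s4s.png',cv2.resize(s[140:260,230:370],None,fx=5,fy=5,interpolation=cv2.INTER_CUBIC))
E
```

```text
time: 4.3
tcp_pos: [0.6158, -0.0205, 0.1502]
eef_rot: [0.001, -0.046, 0.999, 0.0]
contact_force: [0.4, -0.5, 0.1]
grip_width: 0.0874
[ 0.61623407 -0.02115071  0.15066681] [ 1.68006036e-03 -4.60047463e-02  9.98939794e-01  1.71427634e-04]
```

View pics/w4.png

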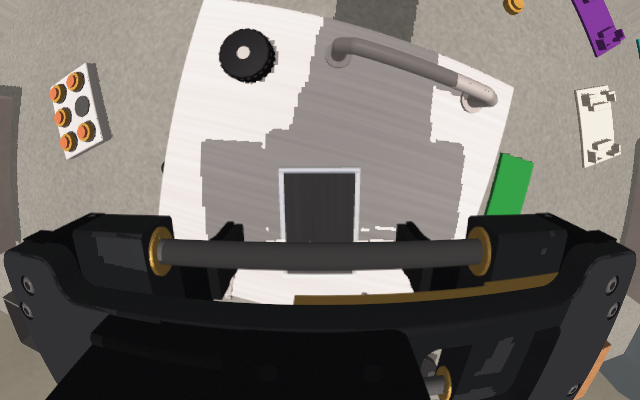

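View pics/s4s.png

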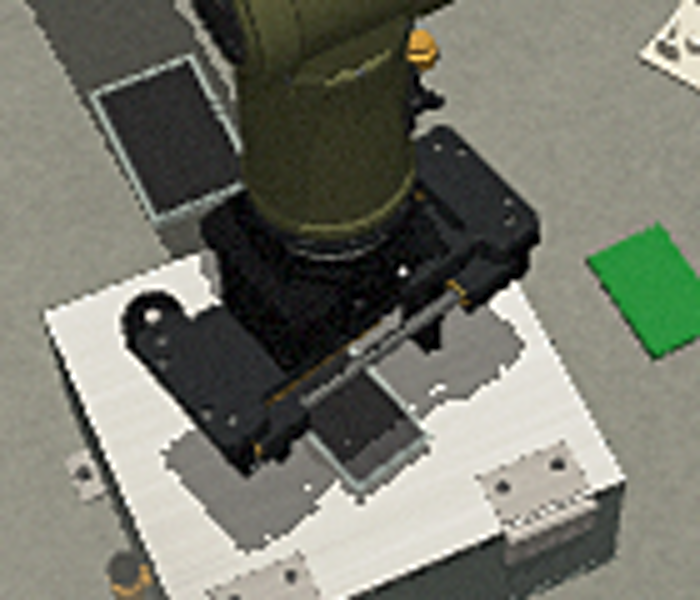

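The plate is centred between the fingers at (281–360,169), so laterally the grasp is good. I'll check its height from the two wrist views before descending.

Run:
```python
from h import *
s=cv2.imread('pics/w4.png')
a=cv2.resize(s[150:200,260:380],None,fx=6,fy=6,interpolation=cv2.INTER_CUBIC)
b=cv2.resize(s[10:110,210:330],None,fx=6,fy=4,interpolation=cv2.INTER_CUBIC)
cv2.imwrite('pics/w4s.png',a)
```

```text
(no output)
```

View pics/w4s.png

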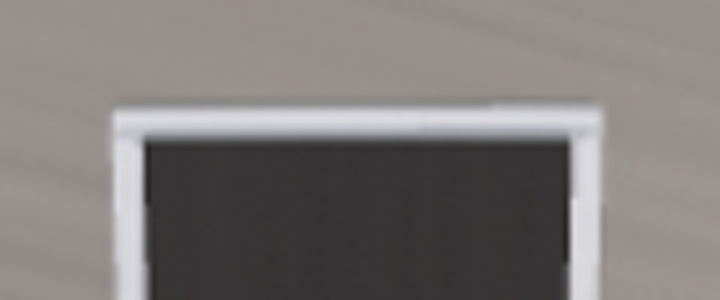

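```bash
python3 - <<'E' | sed -n '/=====/,$p'
from m import *
print('=====')
for a,b,w in (((143,93),(144,137),'nR'),((373,93),(570,137),'nL')):
  X,res=tri([('w3',S(*a,5,(265,30)),True),('w4',S(*b,6,(260,150)),True)]);print(w,X.round(4),np.round(res,4),atz('w4',S(*b,6,(260,150)),.126,True).round(4))
E
```

```text
=====
nR [ 0.5829 -0.0449  0.1259] [0.0001 0.0001] [ 0.5829 -0.045   0.126 ]
nL [ 0.5792 -0.0016  0.1241] [0.0001 0.0001] [ 0.5789 -0.0019  0.126 ]
```

Top of the plate triangulates to 0.125, as expected. Descend to 0.112 and close.

```bash
python3 -m crank '[0,0,1,0, 0,0,1.2,0, 0,0,1,0, 0,0,0.6,0, 0,0,0,0, 0,0,0,0, 0,0,0,0, 0,0,0,0]' 100;  python3 -m crank '[0,0,0,0, 0,0,0,0, 0,0,0,0, 0,0,0,0, 0,0,0,0, 0,0,0,0, 0,0,0,0, 0,0,0,0]' 55
```

```text
time: 5.4
tcp_pos: [0.6153, -0.0217, 0.1109]
eef_rot: [0.0, -0.046, 0.999, 0.0]
contact_force: [-0.4, 0.0, -0.2]
grip_width: 0.0873
time: 6.4
tcp_pos: [0.615, -0.0216, 0.1106]
eef_rot: [0.0, -0.046, 0.999, 0.0]
contact_force: [0.8, 0.2, 0.2]
grip_width: 0.0495
```

```bash
python3 -m crank '[0,0,-2,0, 0,0,-3,0, 0.5,3,-1,0, 1.5,5.5,0,0, 1.5,6,0,0, 1.5,6,0,0, 1.5,6,0,0, 1.5,5,0,0]' 45;  python3 -m crank '[1,4,0,0, 0,2.35,0,0, 0,0,0,-0.07, 0,0,0,-0.07, 0,0,0,-0.07, 0,0,0,-0.063, 0,0,0,0, 0,0,0,0]' 45
python3 - <<'E'
from h import *
o=r.observe();print(o['tcp_pos'],o['eef_rot'],o['grip_width'])
q=o['eef_rot'];from scipy.spatial.transform import Rotation as R
M=R.from_quat([q[1],q[2],q[3],q[0]]).as_matrix(); print(M.round(4)); d=np.array([.4912,.347,0])-o['tcp_pos']; print(M.T@d, np.arctan2(M[1,1],M[0,1]))
cap('wrist','w5')
E
```

```text
time: 7.4
tcp_pos: [0.506, 0.2874, 0.1724]
eef_rot: [0.001, -0.046, 0.999, 0.001]
contact_force: [-0.3, -0.6, -0.7]
grip_width: 0.0496
time: 8.4
tcp_pos: [0.4917, 0.3464, 0.171]
eef_rot: [0.0, -0.18, 0.984, -0.0]
contact_force: [-0.4, 0.8, -0.0]
grip_width: 0.0492
[0.49171643 0.3464147  0.17097275] [ 3.41046527e-04 -1.79985136e-01  9.83669267e-01 -8.98893591e-05] 0.04921149857898842
[[-9.352e-01 -3.541e-01  7.000e-04]
 [-3.541e-01  9.352e-01 -1.000e-04]
 [-6.000e-04 -3.000e-04 -1.000e+00]]
[0.0003849  0.00078147 0.17097232] 1.9327389350017379
```

View pics/w5.png

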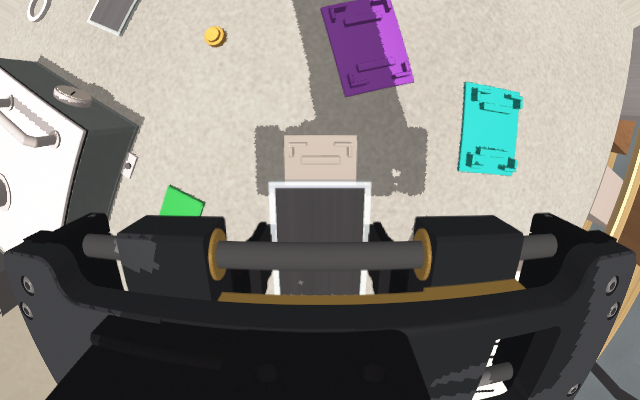

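The plate is held square over the stand: stand's near edge at (285–357,136), plate's near edge at (269–371,182). Computing the offsets.

Run:
```python
from h import *
from scipy.spatial.transform import Rotation as R
s=cv2.imread('pics/w5.png')
cv2.imwrite('pics/w5s.png',cv2.resize(s[125:205,255:385],None,fx=6,fy=6,interpolation=cv2.INTER_CUBIC))
```

```text
(no output)
```

View pics/w5s.png

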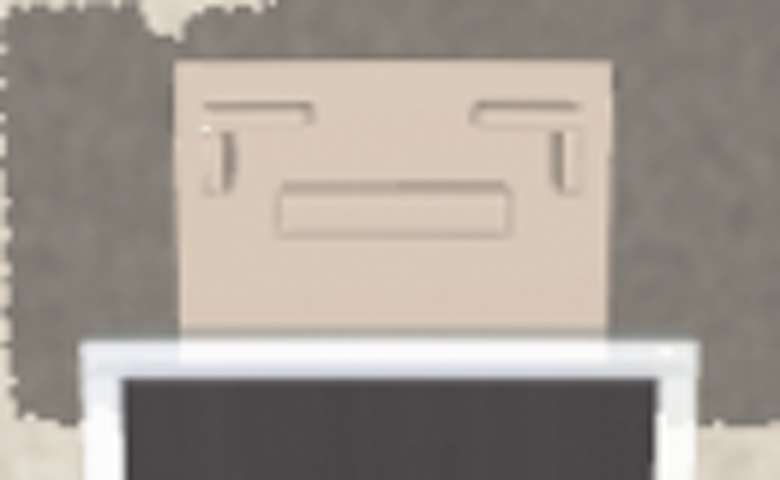

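```bash
python3 - <<'E' | sed -n '/=====/,$p'
from m import *
print('=====')
o=r.observe();q=o['eef_rot'];from scipy.spatial.transform import Rotation as R
M=R.from_quat([q[1],q[2],q[3],q[0]]).as_matrix()
for n,p,z in (('standR',(174,62),.006),('standL',(612,62),.006),('plR coat',(122,378),.187),('plL',(658,378),.187),('outR',(82,342),.187),('outL',(698,342),.187)):
  X=atz('w5',S(*p,6,(255,125)),z,True); print(n,X.round(4),'tool',(M.T@(X-o['tcp_pos'])).round(4))
E
```

```text
=====
standR [0.4564 0.2931 0.006 ] tool [ 0.0518 -0.0375  0.1648]
standL [0.4292 0.365  0.006 ] tool [0.0518 0.0393 0.1648]
plR coat [0.4672 0.3147 0.187 ] tool [ 0.034  -0.0212 -0.0162]
plL [0.4519 0.3552 0.187 ] tool [ 0.034   0.0221 -0.0162]
outR [0.4655 0.3107 0.187 ] tool [ 0.037  -0.0244 -0.0162]
outL [0.448  0.3571 0.187 ] tool [ 0.037   0.0252 -0.0162]
```

```bash
python3 -m crank '[0,0.05,2.5,0, 0,0,3,0, 0,0,3,0, 0,0,3,0, 0,0,2,0, 0,0,1,0, 0,0,0,0, 0,0,0,0]' 45
python3 - <<'E'
from h import *
cap('wrist','w6');cap('scene','s6')
s=cv2.imread('pics/s6.png');cv2.imwrite('pics/s6s.png',cv2.resize(s[80:200,300:440],None,fx=5,fy=5,interpolation=cv2.INTER_CUBIC))
s=cv2.imread('pics/w6.png');cv2.imwrite('pics/w6s.png',cv2.resize(s[120:220,250:390],None,fx=5,fy=5,interpolation=cv2.INTER_CUBIC))
E
```

```text
time: 9.45
tcp_pos: [0.4915, 0.3481, 0.0267]
eef_rot: [0.001, -0.181, 0.983, 0.0]
contact_force: [-0.1, 0.5, 0.7]
grip_width: 0.0495
```

View pics/w6s.png

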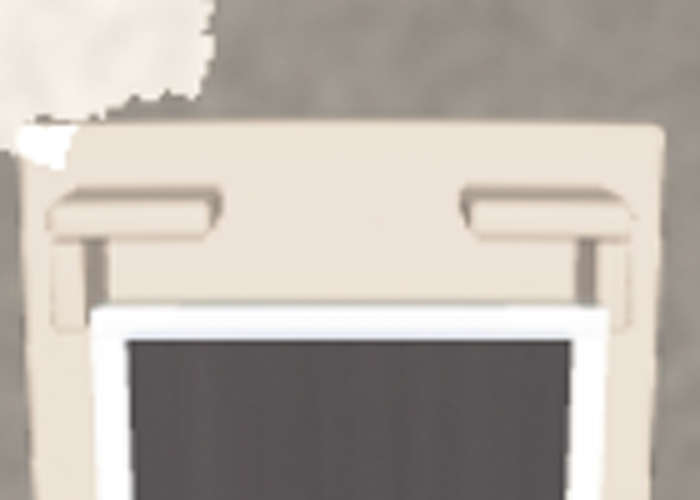

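View pics/s6s.png

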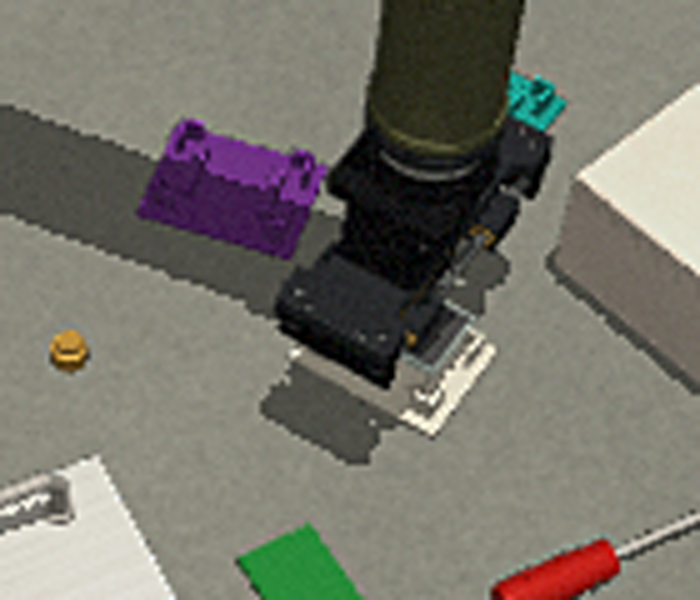

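```bash
python3 - <<'E' | sed -n '/=====/,$p'
from m import *
print('=====')
o=r.observe();q=o['eef_rot'];from scipy.spatial.transform import Rotation as R
M=R.from_quat([q[1],q[2],q[3],q[0]]).as_matrix(); zz=o['tcp_pos'][2]
for n,p,z in (('standR',(18,124),.006),('standL',(664,124),.006),('stopR',(48,205),.023),('stopL',(632,205),.023),('plR coat',(127,338),zz+.0155),('plL',(573,338),zz+.0155),('outR',(91,306),zz+.0155),('outL',(608,306),zz+.0155)):
  X=atz('w6',S(*p,5,(250,120)),z,True); print(n,X.round(4),'tool',(M.T@(X-o['tcp_pos'])).round(4))
E
```

```text
=====
standR [0.4562 0.293  0.006 ] tool [ 0.0526 -0.0389  0.0206]
standL [0.4289 0.3649 0.006 ] tool [0.0525 0.0381 0.0207]
stopR [0.461  0.3021 0.023 ] tool [ 0.0449 -0.0321  0.0036]
stopL [0.4385 0.3613 0.023 ] tool [0.0448 0.0313 0.0037]
plR coat [0.467  0.3163 0.0422] tool [ 0.0341 -0.021  -0.0156]
plL [0.4516 0.3567 0.0422] tool [ 0.0341  0.0223 -0.0156]
outR [0.4653 0.3119 0.0422] tool [ 0.0373 -0.0244 -0.0156]
outL [0.4474 0.3587 0.0422] tool [ 0.0373  0.0257 -0.0156]
```

```bash
python3 -m crank '[0.07,-0.1,0.4,0, 0,0,0.4,0, 0,0,0.3,0, 0,0,0.2,0, 0,0,0.2,0, 0,0,0.1,0, 0,0,0,0, 0,0,0,0]' 45
python3 - <<'E'
from h import *
cap('wrist','w7')
s=cv2.imread('pics/w7.png');cv2.imwrite('pics/w7s.png',cv2.resize(s[110:230,240:400],None,fx=5,fy=5,interpolation=cv2.INTER_CUBIC))
E
```

```text
time: 10.55
tcp_pos: [0.4905, 0.3464, 0.0097]
eef_rot: [0.0, -0.181, 0.983, 0.0]
contact_force: [1.1, -1.2, -0.9]
grip_width: 0.0495
```

View pics/w7s.png

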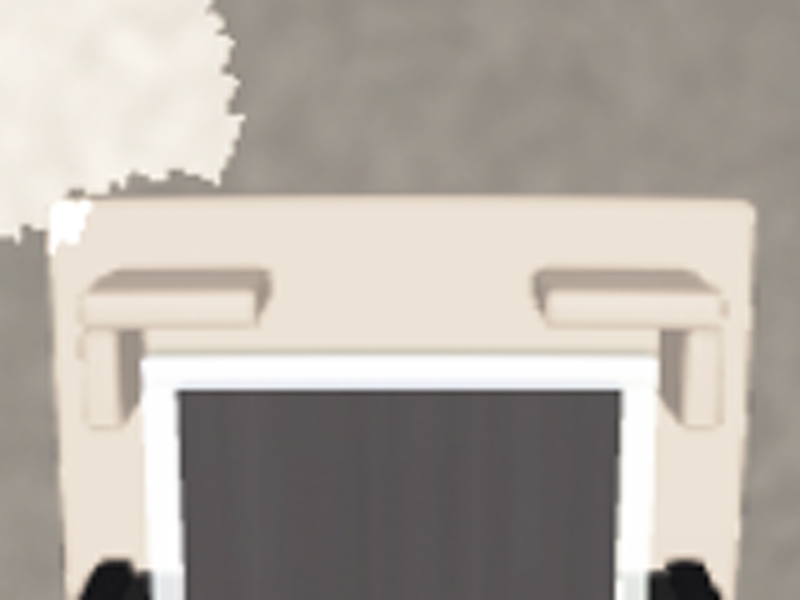

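The plate is centred between the stops, edges at 145–657 between stop posts at 120 and 680. Lowering the last millimetre.

```bash
python3 -m crank '[0,0,0.04,0, 0,0,0.04,0, 0,0,0.02,0, 0,0,0.02,0, 0,0,0,0, 0,0,0,0, 0,0,0,0, 0,0,0,0]' 45
```

```text
time: 11.6
tcp_pos: [0.4904, 0.3463, 0.0085]
eef_rot: [-0.0, -0.181, 0.983, 0.0]
contact_force: [-1.9, -0.6, 2.5]
grip_width: 0.0492
```

```bash
python3 -m crank '[0,0,0,0, 0,0,0,0, 0,0,0,0, 0,0,0,0, 0,0,0,0, 0,0,0,0, 0,0,0,0, 0,0,0,0]' 75
python3 - <<'E'
from h import *
cap('wrist','w8')
s=cv2.imread('pics/w8.png');cv2.imwrite('pics/w8s.png',cv2.resize(s[110:230,240:400],None,fx=5,fy=5,interpolation=cv2.INTER_CUBIC))
E
```

```text
time: 12.6
tcp_pos: [0.4905, 0.3464, 0.0084]
eef_rot: [0.0, -0.181, 0.983, 0.0]
contact_force: [-0.4, 0.3, 0.9]
grip_width: 0.0651
```

View pics/w8s.png

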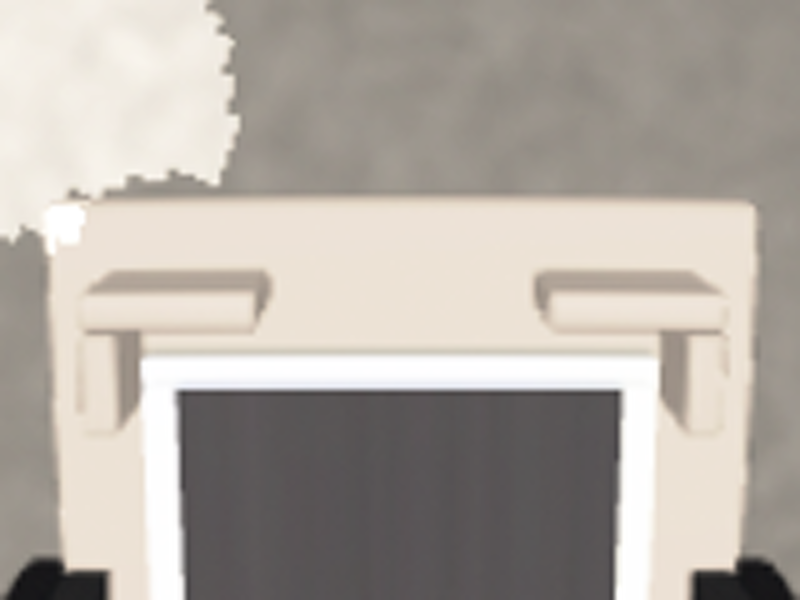

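Plate is resting in the stand and did not shift on release. Going up and over to the handle.

```bash
python3 -m crank '[0,0,-1,0, 0,0,-4,0, 0,0,-5,0, 0,0,-4,0, 1.5,-5,-1,0, 1.5,-5,-1,0, 1.5,-5,-1,0, 1.5,-5,-1,0]' 75;  python3 -m crank '[1.5,-5,0,0, 1.5,-5.3,0,0, 0,0,0,-0.17, 0,0,0,-0.17, 0,0,0,-0.18, 0,0,0,-0.18, 0,0,0,-0.18, 0,0,0,-0.16]' 60
python3 - <<'E'
from h import *
o=r.observe();print(o['tcp_pos'],o['eef_rot'],o['joint_pos'].round(2))
cap('wrist','w9')
E
```

```text
time: 13.65
tcp_pos: [0.5058, 0.1364, 0.1897]
eef_rot: [0.001, -0.181, 0.983, 0.0]
contact_force: [-0.3, 0.6, -0.2]
grip_width: 0.0651
time: 14.65
tcp_pos: [0.5136, 0.0301, 0.1843]
eef_rot: [-0.007, -0.559, 0.829, -0.003]
contact_force: [-0.2, 0.0, -0.3]
grip_width: 0.0523
[0.51355705 0.03012682 0.18433208] [-0.00667778 -0.5586715   0.82935829 -0.00252697] [-0.01  0.07 -0.12  1.83  0.02  1.26  2.63]
```

View pics/w9.png

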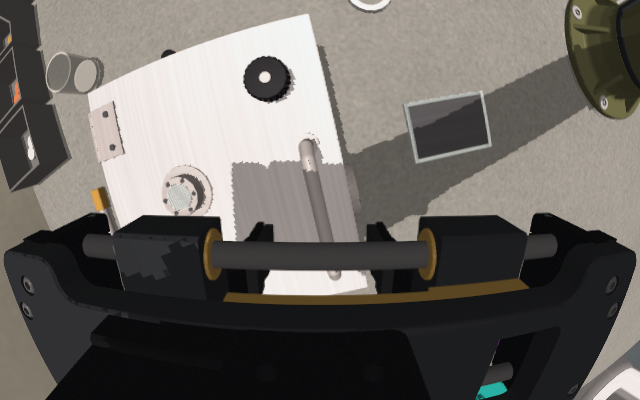

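```bash
python3 - <<'E' | sed -n '/=====/,$p'
from m import *
print('=====')
X,res=tri([('w9',(265,77),True),('w4',(244,52),True)]);print('knob top',X.round(4),np.round(res,4))
bo=np.array([.5914,-.0177]);a=-.166;M=np.array([[np.cos(a),-np.sin(a)],[np.sin(a),np.cos(a)]])
print('knob box', M.T@(X[:2]-bo))
for z in (.135,.14,.145):
  for n,ps in (('w9',[(312,165),(322,220)]),('w4',[(345,46),(400,60),(450,78)])):
    for p in ps: print(z,n,p,(M.T@(atz(n,p,z,True)[:2]-bo)).round(4))
for n in('w9','w4'):
  s=cv2.imread('pics/'+n+'.png')
  print([np.round(proj(n,[*(bo+M@[-.085,.035+k]),.14],True),1).tolist() for k in(-.05,0,.05)])
a=cv2.resize(cv2.imread('pics/w9.png')[120:290,230:390],None,fx=3,fy=3,interpolation=cv2.INTER_CUBIC)
cv2.imwrite('pics/w9s.png',a)
b=cv2.resize(cv2.imread('pics/w4.png')[20:130,310:510],None,fx=4,fy=4,interpolation=cv2.INTER_CUBIC)
cv2.imwrite('pics/w4b.png',b)
E
```

```text
=====
knob top [ 0.5112 -0.0749  0.1291] [0.0002 0.0002]
knob box [-0.06961085 -0.06970561]
0.135 w9 (312, 165) [-0.0882 -0.0018]
0.135 w9 (322, 220) [-0.0864  0.0383]
0.135 w4 (345, 46) [-0.0856 -0.0124]
0.135 w4 (400, 60) [-0.0872  0.0202]
0.135 w4 (450, 78) [-0.0874  0.0528]
0.14 w9 (312, 165) [-0.0884 -0.0024]
0.14 w9 (322, 220) [-0.0867  0.0367]
0.14 w4 (345, 46) [-0.0842 -0.0124]
0.14 w4 (400, 60) [-0.0858  0.0192]
0.14 w4 (450, 78) [-0.0861  0.0509]
0.145 w9 (312, 165) [-0.0887 -0.003 ]
0.145 w9 (322, 220) [-0.087   0.0352]
0.145 w4 (345, 46) [-0.0829 -0.0125]
0.145 w4 (400, 60) [-0.0845  0.0182]
0.145 w4 (450, 78) [-0.0847  0.0489]
[[302.8, 147.9], [319.1, 218.2], [333.6, 279.9]]
[[340.9, 43.6], [425.3, 70.3], [496.5, 99.8]]
```

View pics/w9s.png

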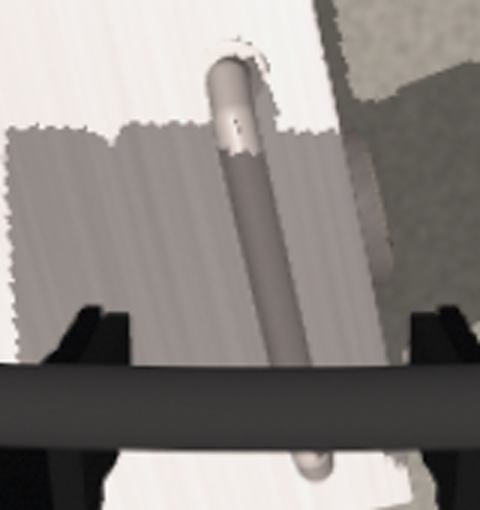

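View pics/w4b.png

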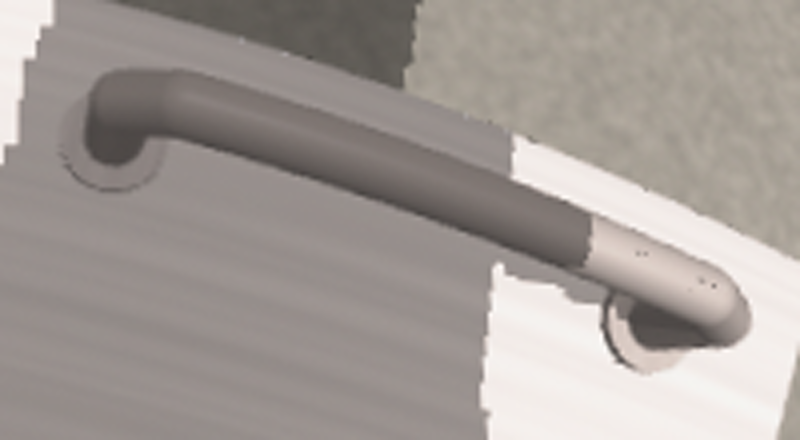

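The bar and knob agree with the box model to about 1–2 mm (knob top at z 0.129). Joint 7 is at its limit, so I'm taking the half-turn-equivalent grasp.

```bash
python3 -m crank '[0,0,0,0.1825, 0,0,0,0.1825, 0,0,0,0.1825, 0,0,0,0.1825, 0,0,0,0.1825, 0,0,0,0.1825, 0,0,0,0.1825, 0,0,0,0.1825]' 60;  python3 -m crank '[0,0,0,0.1825, 0,0,0,0.1825, 0,0,0,0.1825, 0,0,0,0.1825, 0,0,0,0.1825, 0,0,0,0.1825, 0,0,0,0.1825, 0,0,0,0.15]' 60
cat > st.py <<'E'
from h import *
from scipy.spatial.transform import Rotation as R
import sys
o=r.observe();q=o['eef_rot'];M=R.from_quat([q[1],q[2],q[3],q[0]]).as_matrix()
print('tcp',o['tcp_pos'].round(4),'yang',np.arctan2(M[1,1],M[0,1]).round(4),'j7',o['joint_pos'][6].round(2),'F',o['contact_force'].round(1),'T',o['wrist_torque'].round(2),'w',o['grip_width'].round(4)); print(M.round(3).tolist())
if len(sys.argv)>2: 
  T=np.array([float(v) for v in sys.argv[1:4]]); print('tool delta cm',(100*M.T@(T-o['tcp_pos'])).round(2))
E
python3 st.py .5122 .031 .123; python3 -c "
from h import *
cap('wrist','w10')"
```

```text
time: 15.7
tcp_pos: [0.5135, 0.0288, 0.1839]
eef_rot: [-0.004, 0.142, 0.99, -0.006]
contact_force: [-0.5, 0.2, 0.8]
grip_width: 0.0522
time: 16.7
tcp_pos: [0.5135, 0.0289, 0.184]
eef_rot: [0.001, 0.755, 0.656, -0.007]
contact_force: [-0.3, -0.4, 0.2]
grip_width: 0.0521Traceback (most recent call last):
  File "st.py", line 5, in <module>
    print('tcp',o['tcp_pos'].round(4),'yang',np.arctan2(M[1,1],M[0,1]).round(4),'j7',o['joint_pos'][6].round(2),'F',o['contact_force'].round(1),'T',o['wrist_torque'].round(2),'w',o['grip_width'].round(4)); print(M.round(3).tolist())
                                                                                                                                                                                   ^^^^^^^^^^^^^^^^^^^^^
AttributeError: 'float' object has no attribute 'round'
```

View pics/w10.png

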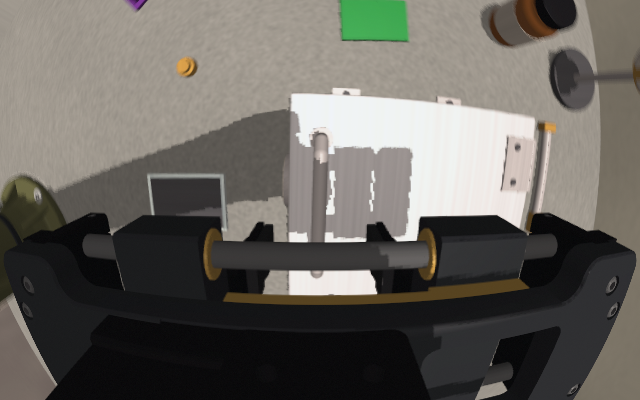

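```bash
sed -i "s/o\['grip_width'\].round(4)/round(float(o['grip_width']),4)/" st.py; python3 st.py .5122 .031 .123; python3 - <<'E' | sed -n '/=====/,$p'
from m import *
print('=====')
bo=np.array([.5902,-.0175]);a=-.166;M=np.array([[np.cos(a),-np.sin(a)],[np.sin(a),np.cos(a)]])
for p in [(320,145),(319,180),(318,220)]: print(p,(M.T@(atz('w10',p,.14,True)[:2]-bo)).round(4),atz('w10',p,.14,True).round(4))
X,res=tri([('w9',(312,165),True),('w10',proj('w10',atz('w9',(312,165),.14,True),True),True)])
print([np.round(proj('w10',[*(bo+M@[-.085,.035+k]),.14],True),1).tolist() for k in(-.05,0,.05)])
cv2.imwrite('pics/w10s.png',cv2.resize(cv2.imread('pics/w10.png')[110:290,250:400],None,fx=3,fy=3,interpolation=cv2.INTER_CUBIC))
E
```

```text
tcp [0.5135 0.0289 0.184 ] yang -0.1452 j7 -0.26 F [-0.2 -0.3 -0.8] T [-0.1   0.07 -0.01] w 0.0519
[[0.145, 0.989, -0.009], [0.989, -0.145, -0.011], [-0.012, -0.007, -1.0]]
tool delta cm [ 0.27 -0.12  6.1 ]
=====
(320, 145) [-0.085   0.0828] [0.52   0.0782 0.14  ]
(319, 180) [-0.0851  0.0591] [0.516  0.0548 0.14  ]
(318, 220) [-0.0851  0.0306] [0.5113 0.0268 0.14  ]
[[316.8, 277.1], [318.3, 214.0], [320.1, 141.6]]
```

View pics/w10s.png

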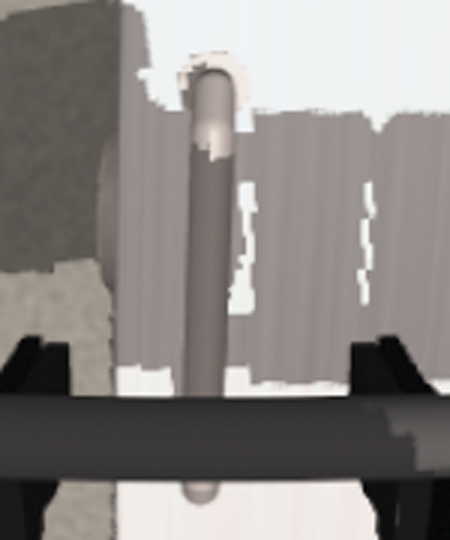

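The handle bar at (318,145–275) runs parallel to the fingers and matches the model. Descend and close on it.

```bash
python3 -m crank '[0.27,-0.12,0,0.02, 0,0,1.5,0, 0,0,2,0, 0,0,1.5,0, 0,0,1.1,0, 0,0,0,0, 0,0,0,0, 0,0,0,0]' 60; python3 st.py; python3 -m crank '[0,0,0,0, 0,0,0,0, 0,0,0,0, 0,0,0,0, 0,0,0,0, 0,0,0,0, 0,0,0,0, 0,0,0,0]' 5; python3 st.py
```

```text
time: 17.75
tcp_pos: [0.5125, 0.0313, 0.1229]
eef_rot: [0.001, 0.76, 0.65, -0.007]
contact_force: [0.2, -0.3, 1.0]
grip_width: 0.0525
tcp [0.5125 0.0313 0.1229] yang -0.1547 j7 -0.28 F [ 0.2 -0.3  1. ] T [-0.08  0.05 -0.04] w 0.0525
[[0.154, 0.988, -0.008], [0.988, -0.154, -0.011], [-0.012, -0.007, -1.0]]
time: 18.75
tcp_pos: [0.5126, 0.0311, 0.1223]
eef_rot: [0.002, 0.76, 0.65, -0.007]
contact_force: [5.4, -0.6, -3.5]
grip_width: 0.0093
tcp [0.5126 0.0311 0.1223] yang -0.1549 j7 -0.28 F [ 5.4 -0.6 -3.5] T [-0.19 -0.92 -0.13] w 0.0093
[[0.154, 0.988, -0.008], [0.988, -0.154, -0.011], [-0.013, -0.007, -1.0]]
```

```bash
python3 -m crank '[0,0,-0.1,0, 0,0,-0.1,0, 0,0,-0.1,0, 0,0,-0.05,0, 0,0,0,0, 0,0,0,0, 0,0,0,0, 0,0,0,0]' 5; python3 st.py
```

```text
time: 19.75
tcp_pos: [0.5132, 0.0311, 0.1252]
eef_rot: [0.002, 0.76, 0.65, -0.006]
contact_force: [7.9, -1.0, -7.6]
grip_width: 0.009
tcp [0.5132 0.0311 0.1252] yang -0.1549 j7 -0.28 F [ 7.9 -1.  -7.6] T [-0.16 -1.64 -0.02] w 0.009
[[0.154, 0.988, -0.007], [0.988, -0.154, -0.012], [-0.012, -0.005, -1.0]]
```

```bash
python3 -m crank '[0,0,-0.1,0, 0,0,-0.05,0, 0,0,0,0, 0,0,0,0, 0,0,0,0, 0,0,0,0, 0,0,0,0, 0,0,0,0]' 5; python3 st.py
```

```text
time: 20.75
tcp_pos: [0.5133, 0.031, 0.1254]
eef_rot: [0.002, 0.76, 0.65, -0.007]
contact_force: [11.4, -0.8, -15.2]
grip_width: 0.0088
tcp [0.5133 0.031  0.1254] yang -0.1548 j7 -0.28 F [ 11.4  -0.8 -15.2] T [-0.15 -2.39 -0.07] w 0.0088
[[0.154, 0.988, -0.007], [0.988, -0.154, -0.012], [-0.013, -0.005, -1.0]]
```

The lid rose 3 mm and stopped dead at 15 N, so it is caught. Lower it, release, and go to the knob.

```bash
python3 -m crank '[0,0,0.15,0, 0,0,0.15,0, 0,0,0.1,0, 0,0,0.1,0, 0,0,0,0, 0,0,0,0, 0,0,0,0, 0,0,0,0]' 5; python3 st.py;  python3 -m crank '[0,0,0,0, 0,0,0,0, 0,0,0,0, 0,0,0,0, 0,0,0,0, 0,0,-1.5,0, 0,0,-2.5,0, 0,0,-2,0]' 60; python3 st.py .5114 -.0751 .110
```

```text
time: 21.75
tcp_pos: [0.5126, 0.0311, 0.1223]
eef_rot: [0.002, 0.76, 0.65, -0.007]
contact_force: [6.5, -0.8, -4.0]
grip_width: 0.0089
tcp [0.5126 0.0311 0.1223] yang -0.1549 j7 -0.28 F [ 6.5 -0.8 -4. ] T [-0.15 -1.06 -0.09] w 0.0089
[[0.154, 0.988, -0.008], [0.988, -0.154, -0.011], [-0.013, -0.006, -1.0]]
time: 22.75
tcp_pos: [0.5131, 0.032, 0.1843]
eef_rot: [0.002, 0.76, 0.65, -0.007]
contact_force: [1.0, -0.4, 0.2]
grip_width: 0.0522
tcp [0.5131 0.032  0.1843] yang -0.1547 j7 -0.28 F [ 1.  -0.4  0.2] T [-0.08  0.01  0.01] w 0.0522
[[0.154, 0.988, -0.008], [0.988, -0.154, -0.011], [-0.012, -0.006, -1.0]]
tool delta cm [-10.52   1.53   7.55]
```

```bash
python3 -m crank '[-4,0.5,0,0, -4,0.6,0,0, -2.5,0.45,0,0, 0,0,1.5,0, 0,0,2.5,0, 0,0,0.5,0, 0,0,0,0, 0,0,0,0]' 60; python3 st.py .5114 -.0751 .110; python3 -c "
from h import *
cap('wrist','w11');cap('scene','s11')
s=cv2.imread('pics/s11.png');cv2.imwrite('pics/s11s.png',cv2.resize(s[140:260,220:360],None,fx=5,fy=5,interpolation=cv2.INTER_CUBIC))"
```

```text
time: 23.75
tcp_pos: [0.5119, -0.0743, 0.1394]
eef_rot: [0.002, 0.759, 0.651, -0.007]
contact_force: [0.2, 0.5, 0.5]
grip_width: 0.052
tcp [ 0.5119 -0.0743  0.1394] yang -0.1539 j7 -0.07 F [0.2 0.5 0.5] T [-0.07  0.06  0.04] w 0.052
[[0.153, 0.988, -0.008], [0.988, -0.153, -0.011], [-0.013, -0.006, -1.0]]
tool delta cm [-0.05 -0.02  2.94]
```

View pics/w11.png

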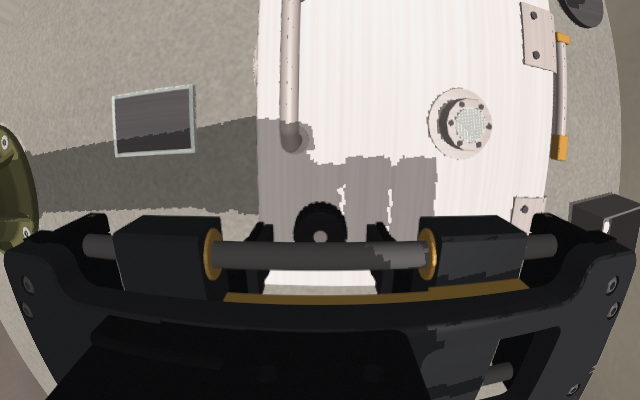

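View pics/s11s.png

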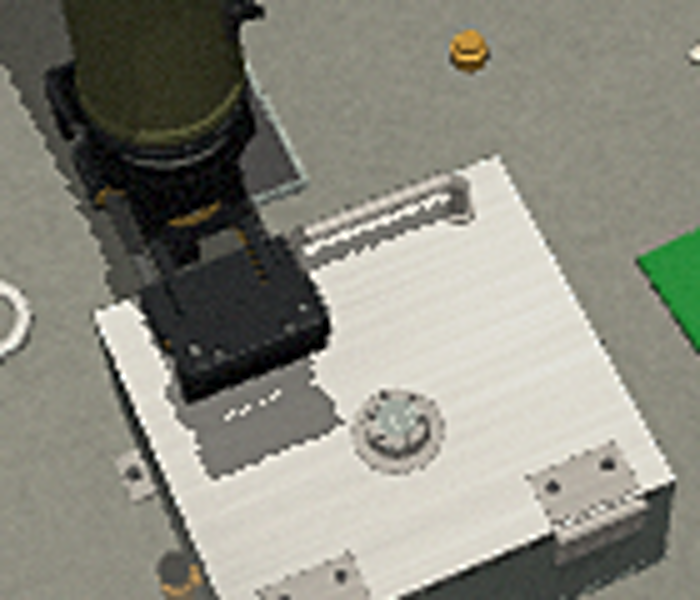

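The knob is centred between the fingers at (320,237). Descend and close on it.

```bash
python3 -m crank '[-0.05,0,1,0, 0,0,1,0, 0,0,0.6,0, 0,0,0.3,0, 0,0,0,0, 0,0,0,0, 0,0,0,0, 0,0,0,0]' 60; python3 st.py; python3 -m crank '[0,0,0,0, 0,0,0,0, 0,0,0,0, 0,0,0,0, 0,0,0,0, 0,0,0,0, 0,0,0,0, 0,0,0,0]' 30; python3 st.py
```

```text
time: 24.85
tcp_pos: [0.511, -0.0756, 0.1096]
eef_rot: [0.001, 0.76, 0.65, -0.007]
contact_force: [0.4, -0.2, 0.1]
grip_width: 0.0523
tcp [ 0.511  -0.0756  0.1096] yang -0.1547 j7 -0.06 F [ 0.4 -0.2  0.1] T [-0.07  0.09  0.  ] w 0.0523
[[0.154, 0.988, -0.009], [0.988, -0.154, -0.011], [-0.013, -0.008, -1.0]]
time: 25.85
tcp_pos: [0.5118, -0.0757, 0.1096]
eef_rot: [0.002, 0.76, 0.65, -0.007]
contact_force: [4.8, -1.5, -3.4]
grip_width: 0.0313
tcp [ 0.5118 -0.0757  0.1096] yang -0.1547 j7 -0.06 F [ 4.8 -1.5 -3.4] T [-0.25 -1.05  0.02] w 0.0313
[[0.154, 0.988, -0.008], [0.988, -0.154, -0.012], [-0.013, -0.006, -1.0]]
```

```bash
python3 -m crank '[0,0,0,-0.07, 0,0,0,-0.07, 0,0,0,-0.07, 0,0,0,-0.07, 0,0,0,-0.07, 0,0,0,-0.07, 0,0,0,0, 0,0,0,0]' 30; python3 st.py
```

```text
time: 26.85
tcp_pos: [0.5117, -0.0757, 0.1096]
eef_rot: [0.0, 0.608, 0.794, -0.007]
contact_force: [5.0, -1.0, -3.1]
grip_width: 0.0313
tcp [ 0.5117 -0.0757  0.1096] yang 0.2647 j7 0.35 F [ 5.  -1.  -3.1] T [-0.3  -1.27  0.07] w 0.0313
[[-0.262, 0.965, -0.008], [0.965, 0.262, -0.012], [-0.009, -0.011, -1.0]]
```

```bash
python3 -m crank '[0,0,0,-0.07, 0,0,0,-0.07, 0,0,0,-0.07, 0,0,0,-0.07, 0,0,0,-0.07, 0,0,0,-0.07, 0,0,0,0, 0,0,0,0]' 30; python3 st.py
```

```text
time: 27.85
tcp_pos: [0.5117, -0.0757, 0.1096]
eef_rot: [-0.001, 0.429, 0.903, -0.007]
contact_force: [4.3, -1.5, -4.3]
grip_width: 0.0313
tcp [ 0.5117 -0.0757  0.1096] yang 0.684 j7 0.77 F [ 4.3 -1.5 -4.3] T [-0.2  -1.33  0.04] w 0.0313
[[-0.632, 0.775, -0.008], [0.775, 0.632, -0.012], [-0.004, -0.014, -1.0]]
```

```bash
python3 -m crank '[0,0,0,-0.05, 0,0,0,-0.05, 0,0,0,-0.05, 0,0,0,-0.05, 0,0,0,-0.05, 0,0,0,-0.05, 0,0,0,0, 0,0,0,0]' 30; python3 st.py
```

```text
time: 28.85
tcp_pos: [0.5116, -0.0757, 0.1096]
eef_rot: [-0.002, 0.289, 0.957, -0.007]
contact_force: [4.3, -1.1, -2.5]
grip_width: 0.031
tcp [ 0.5116 -0.0757  0.1096] yang 0.9839 j7 1.06 F [ 4.3 -1.1 -2.5] T [-0.14 -1.33  0.07] w 0.031
[[-0.833, 0.554, -0.008], [0.554, 0.833, -0.012], [0.0, -0.014, -1.0]]
```

```bash
python3 -m crank '[0,0,0,-0.04, 0,0,0,-0.04, 0,0,0,-0.04, 0,0,0,-0.04, 0,0,0,-0.04, 0,0,0,-0.04, 0,0,0,0, 0,0,0,0]' 30; python3 st.py
```

```text
time: 29.85
tcp_pos: [0.5099, -0.0751, 0.1095]
eef_rot: [-0.005, 0.173, 0.985, -0.006]
contact_force: [-2.3, 1.8, 2.8]
grip_width: 0.0314
tcp [ 0.5099 -0.0751  0.1095] yang 1.2235 j7 1.3 F [-2.3  1.8  2.8] T [ 0.35  0.36 -0.67] w 0.0314
[[-0.94, 0.34, -0.012], [0.34, 0.94, -0.011], [0.008, -0.014, -1.0]]
```

Torque jumped to −0.67 N m after about 1.38 rad, so the knob is at its anticlockwise stop. Release and return to the handle.

```bash
python3 -m crank '[0,0,0,0, 0,0,0,0, 0,0,0,0, 0,0,0,0, 0,0,-1,0, 0,0,-2.5,0, 0,0,-3,0, 0,0,-1,0]' 60; python3 -m crank '[0,0,0,0.17, 0,0,0,0.17, 0,0,0,0.17, 0,0,0,0.17, 0,0,0,0.17, 0,0,0,0.17, 0,0,0,0.17, 0,0,0,0.17]' 60;  python3 st.py .5124 .0311 .1225
```

```text
time: 30.85
tcp_pos: [0.513, -0.0748, 0.187]
eef_rot: [-0.002, 0.172, 0.985, -0.006]
contact_force: [-0.1, -0.5, -0.4]
grip_width: 0.0524
time: 31.85
tcp_pos: [0.5112, -0.0746, 0.1839]
eef_rot: [0.001, 0.755, 0.656, -0.008]
contact_force: [0.1, 0.2, -0.2]
grip_width: 0.0526
tcp [ 0.5112 -0.0746  0.1839] yang -0.1402 j7 -0.06 F [ 0.1  0.2 -0.2] T [-0.1   0.04 -0.  ] w 0.0526
[[0.14, 0.99, -0.011], [0.99, -0.14, -0.011], [-0.013, -0.009, -1.0]]
tool delta cm [10.56 -1.3   6.02]
```

```bash
python3 -m crank '[4,-0.5,0,0, 4,-0.5,0,0, 2.5,-0.3,0,0.02, 0,0,1,0, 0,0,2,0, 0,0,1,0, 0,0,0,0, 0,0,0,0]' 60; python3 st.py .5124 .0311 .1225
```

```text
time: 32.85
tcp_pos: [0.5128, 0.0302, 0.1437]
eef_rot: [0.001, 0.76, 0.65, -0.007]
contact_force: [1.0, -0.8, 1.1]
grip_width: 0.0522
tcp [0.5128 0.0302 0.1437] yang -0.1554 j7 -0.28 F [ 1.  -0.8  1.1] T [-0.09  0.01  0.04] w 0.0522
[[0.155, 0.988, -0.009], [0.988, -0.155, -0.011], [-0.013, -0.007, -1.0]]
tool delta cm [ 0.11 -0.04  2.12]
```

```bash
python3 -m crank '[0.1,-0.04,1,0, 0,0,1.1,0, 0,0,0,0, 0,0,0,0, 0,0,0,0, 0,0,0,0, 0,0,0,0, 0,0,0,0]' 60;python3 -m crank '[0,0,0,0, 0,0,0,0, 0,0,0,0, 0,0,0,0, 0,0,0,0, 0,0,0,0, 0,0,0,0, 0,0,0,0]' 5;  python3 -m crank '[0,0,-0.1,0, 0,0,-0.1,0, 0,0,-0.1,0, 0,0,-0.1,0, 0,0,-0.1,0, 0,0,0,0, 0,0,0,0, 0,0,0,0]' 5; python3 st.py
```

```text
time: 33.85
tcp_pos: [0.512, 0.0314, 0.1223]
eef_rot: [0.001, 0.76, 0.65, -0.007]
contact_force: [0.6, -0.7, -0.6]
grip_width: 0.0521
time: 34.85
tcp_pos: [0.5126, 0.0314, 0.1223]
eef_rot: [0.002, 0.76, 0.65, -0.007]
contact_force: [5.2, -0.5, -3.5]
grip_width: 0.0087
time: 35.85
tcp_pos: [0.5138, 0.0312, 0.1272]
eef_rot: [0.002, 0.76, 0.65, -0.006]
contact_force: [7.8, 0.1, -7.4]
grip_width: 0.009
tcp [0.5138 0.0312 0.1272] yang -0.155 j7 -0.29 F [ 7.8  0.1 -7.4] T [-0.15 -1.66 -0.09] w 0.009
[[0.154, 0.988, -0.006], [0.988, -0.154, -0.012], [-0.012, -0.004, -1.0]]
```

The lid rose 5 mm without stopping, so it is free. Working out the arc.

```bash
python3 -c "
import numpy as np
R=.1946;f0=.2175
th=np.r_[.026,np.linspace(.06,.93,16)]
x=R*(np.cos(f0)-np.cos(f0+th))*100;z=R*(np.sin(f0+th)-np.sin(f0))*100
c=np.c_[np.diff(x),-np.diff(z)].round(2);print(c.tolist());print(x[-1],z[-1],x[8],z[8],th[8])"
```

```text
[[0.17, -0.64], [0.34, -1.08], [0.4, -1.05], [0.46, -1.03], [0.52, -1.0], [0.58, -0.97], [0.63, -0.93], [0.69, -0.9], [0.74, -0.85], [0.79, -0.81], [0.83, -0.76], [0.87, -0.71], [0.91, -0.66], [0.95, -0.61], [0.98, -0.55], [1.02, -0.49]]
11.007975199430888 13.543200044126099 3.9128764566204177 8.08993983719258 0.4660000000000001
```

```bash
python3 -m crank '[0,0.17,-0.64,0, 0,0.34,-1.08,0, 0,0.4,-1.05,0, 0,0.46,-1.03,0, 0,0.52,-1,0, 0,0.58,-0.97,0, 0,0.63,-0.93,0, 0,0.69,-0.9,0]' 5; python3 st.py; python3 -c "
from h import *
cap('scene','s12')"
```

```text
time: 36.85
tcp_pos: [0.549, 0.0252, 0.2022]
eef_rot: [0.0, 0.76, 0.65, -0.01]
contact_force: [0.5, -4.7, -7.2]
grip_width: 0.0091
tcp [0.549  0.0252 0.2022] yang -0.1556 j7 -0.27 F [ 0.5 -4.7 -7.2] T [-0.93  0.1  -0.13] w 0.0091
[[0.155, 0.988, -0.014], [0.988, -0.155, -0.013], [-0.015, -0.012, -1.0]]
```

View pics/s12.png

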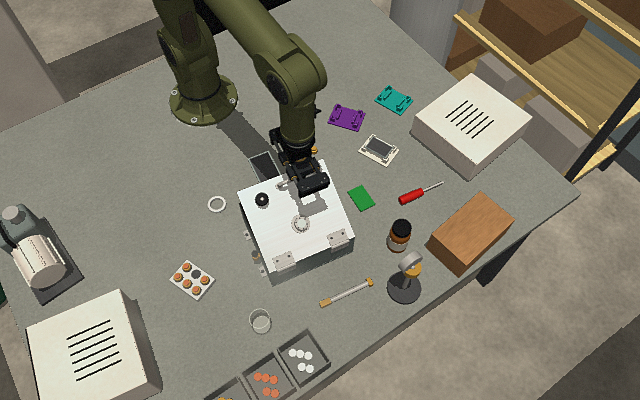

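```bash
cat > lid.py <<'E'
from h import *
import sys
bo=np.array([.5902,-.0175]);a=-.166;M=np.array([[np.cos(a),-np.sin(a)],[np.sin(a),np.cos(a)]])
def P(x,y,z,th): # lid-shut box coords -> world
    dx,dz=x-.105,z-.098; return [*(bo+M@[.105+dx*np.cos(th)+dz*np.sin(th),y]), .098-dx*np.sin(th)+dz*np.cos(th)]
if __name__=='__main__':
  n=sys.argv[1]
  for th in map(float,sys.argv[2:]):
    print(th,'FR',np.round(proj(n,P(-.11,-.12,.104,th))),'knob',np.round(proj(n,P(-.068,-.07,.13,th))),'bar',np.array(P(-.085,.035,.14,th)).round(3))
E
python3 lid.py s12 0 .3 .4 .466 .55
python3 -c "
from h import *
s=cv2.imread('pics/s12.png');cv2.imwrite('pics/s12s.png',cv2.resize(s[120:280,220:370],None,fx=4,fy=3.7,interpolation=cv2.INTER_CUBIC))"
```

```text
0.0 FR [238. 201.] knob [260. 202.] bar [0.512 0.031 0.14 ]
0.3 FR [236. 193.] knob [261. 198.] bar [0.533 0.028 0.194]
0.4 FR [236. 191.] knob [261. 198.] bar [0.543 0.026 0.211]
0.466 FR [236. 190.] knob [262. 198.] bar [0.551 0.025 0.221]
0.55 FR [237. 190.] knob [263. 198.] bar [0.561 0.023 0.233]
```

View pics/s12s.png

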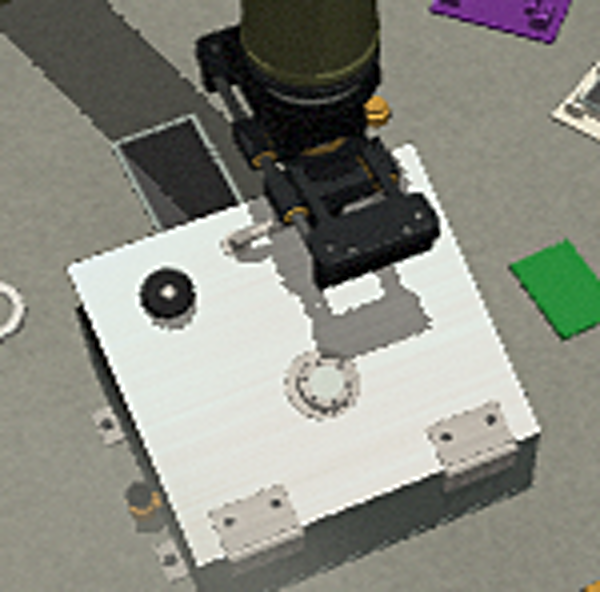

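The front-right corner is at about (238,191), matching a lid angle near 0.45, and the bar is still in the grip. Continuing the arc.

```bash
python3 -m crank '[0,0.74,-0.85,0, 0,0.79,-0.81,0, 0,0.83,-0.76,0, 0,0.87,-0.71,0, 0,0.91,-0.66,0, 0,0.95,-0.61,0, 0,0.98,-0.55,0, 0,1,-0.5,0]' 5; python3 st.py; python3 -m crank '[0,0,0,0, 0,0,0,0, 0,0,0,0, 0,0,0,0, 0,0,0,0, 0,0,0,0, 0,0,0,0, 0,0,0,0]' 5; python3 st.py;python3 -c "
from h import *
cap('scene','s13');cap('top','t13')
s=cv2.imread('pics/s13.png');cv2.imwrite('pics/s13s.png',cv2.resize(s[110:280,220:420],None,fx=3.5,fy=3.5,interpolation=cv2.INTER_CUBIC))
s=cv2.imread('pics/t13.png');cv2.imwrite('pics/t13s.png',cv2.resize(s[90:290,200:440],None,fx=3,fy=3,interpolation=cv2.INTER_CUBIC))"
python3 lid.py s13 .8 .9 .95;python3 lid.py t13 .8 .9 .95
```

```text
time: 37.9
tcp_pos: [0.6186, 0.0137, 0.2597]
eef_rot: [0.001, 0.76, 0.65, -0.01]
contact_force: [-7.9, -7.0, 6.0]
grip_width: 0.0093
tcp [0.6186 0.0137 0.2597] yang -0.1569 j7 -0.24 F [-7.9 -7.   6. ] T [-1.59  2.12 -0.09] w 0.0093
[[0.156, 0.988, -0.014], [0.988, -0.156, -0.014], [-0.016, -0.011, -1.0]]
time: 38.9
tcp_pos: [0.619, 0.0137, 0.2597]
eef_rot: [0.002, 0.76, 0.649, -0.009]
contact_force: [-7.0, -6.9, 6.6]
grip_width: 0.0087
tcp [0.619  0.0137 0.2597] yang -0.157 j7 -0.24 F [-7.  -6.9  6.6] T [-1.53  1.79 -0.1 ] w 0.0087
[[0.156, 0.988, -0.012], [0.988, -0.156, -0.014], [-0.016, -0.009, -1.0]]
0.8 FR [239. 193.] knob [267. 204.] bar [0.599 0.017 0.264]
0.9 FR [241. 195.] knob [269. 207.] bar [0.616 0.014 0.273]
0.95 FR [242. 197.] knob [270. 209.] bar [0.624 0.012 0.277]
0.8 FR [405. 211.] knob [389. 191.] bar [0.599 0.017 0.264]
0.9 FR [408. 205.] knob [391. 185.] bar [0.616 0.014 0.273]
0.95 FR [409. 201.] knob [392. 182.] bar [0.624 0.012 0.277]
```

View pics/s13s.png

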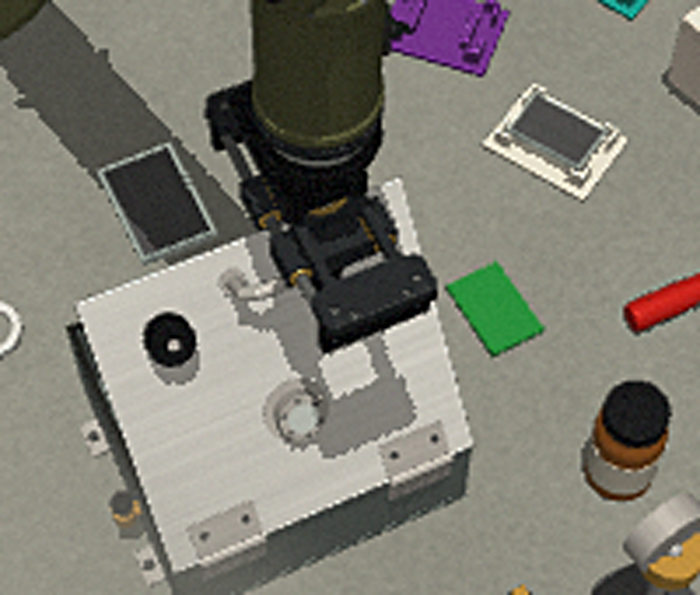

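View pics/t13s.png

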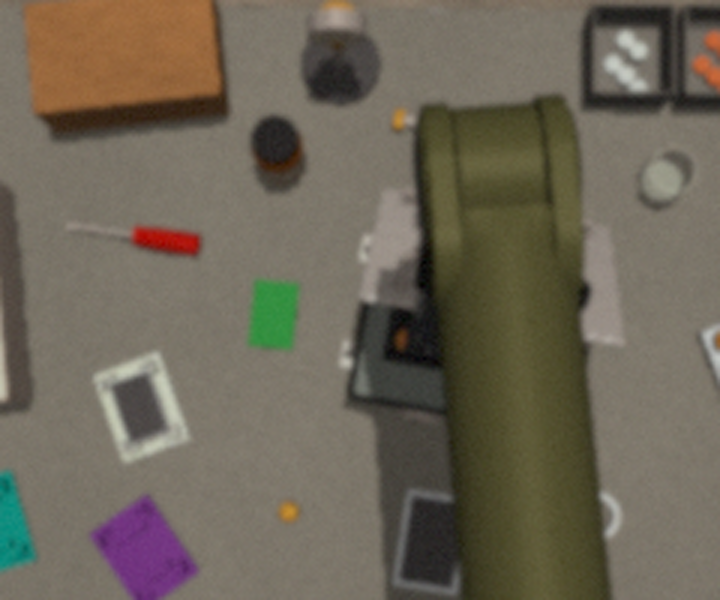

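Both views put the lid at 0.90–0.95 rad (52–54°), well above 45°, and the hold was steady for a second. The plate sits inside the stand's stops. Handing in.

```bash
python3 -c "
from h import *
o=r.observe();print(o['time'],o['tcp_pos'],o['grip_width']);print(r.close_job())"
```

```text
39.0 [0.61902039 0.01366635 0.25971468] 0.008630182788588577
the job is handed in; nothing more can be done
None
```

I finished the job and handed it in at 39.0 s, with the arm still holding the lid open by its handle.

- **Plate:** I gripped it by its long edges, set it on the white stand between the corner stops, and then opened the jaws. It did not shift on release, and the last two pictures show it lying inside the stops.
- **Lid test:** I tugged the handle before touching the knob. The lid rose 3 mm and stopped dead at 15 N, so it was caught. I lowered it and let go without forcing it.
- **Knob:** I turned it anticlockwise in small steps, about 1.38 rad, until the torque jumped to 0.67 N m. I took that as its end stop. The next pull lifted the lid past 3 mm, so it was free.
- **Final hold:** The front-right lid corner reads about 0.90 rad in the top view and 0.95 rad in the scene view, which is 52–54 degrees. The hold was steady over a second, with the grip closed on the bar and side forces of about 7 N.

**Small disagreements:**
- The first estimate of the plate's height, from the scene and top cameras, was about 12 mm low. Two wrist views then gave the expected height, and I used those.
- In the final pose the bar sits about 5 mm lower between the pads than where I first gripped it. It is still well inside the fingers.
- My first approach to the handle ran the last joint to within about 0.06 rad of its range, so I used the half-turn grasp instead.

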